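# Tip the axle nuts from the scoop into the empty dish

### The arm

A 7-joint arm with a two-finger parallel gripper is mounted at the origin on the work surface. World frame = base frame: x ahead of the robot, y to its left, z up, the work surface at z = 0. Lengths are in m, angles in rad, forces in N, time in s.
With the tool pointing down it reaches from about 0.4 to 0.925 m from the base axis. Payload 5.6 kg.
Tool frame: the origin (TCP) lies on the centre line of the jaws, within the pads' length; the fingertips stand ahead of it and the grasp point (between the pads) lies 11 mm behind it (robot.nose_length is the z of the fingertips in the tool frame, in m); z points along the fingers, y is the direction in which the jaws open and shut (so a half turn about z gives the same grasp; the last joint's range is limited). The gripper opens to 85 mm and grips with 20 to 120 N. Pads are 22 mm wide; open, the fingers measure 114 mm over their backs; the gripper's body (76 mm by 85 mm) begins 54 mm behind the grasp point. The pads swing forward as they close: fully open they stand 13 mm farther back than shut.
Start: joints at [-1.251, 0.468, -0.012, 1.603, 0.006, 1.071, -0.056], TCP at [0.231, 0.608, 0.239] pointing down, gripper open.
Joint ranges: [-2.53, 2.53], [-0.31, 2.02], [-1.57, 1.55], [0.28, 2.44], [-1.29, 4.43], [0.15, 1.84], [-2.92, 2.92]. Speed limits (rad/s): [2.57, 2.57, 3.14, 3.14, 3.14, 3.14, 3.14].

### API

Orientations are given as [roll, pitch, yaw] about the fixed x, y, z axes, in that order (R = Rz(yaw) Ry(pitch) Rx(roll)).
In Python, from rig import sensors, eyes, job, robot gives the robot as it stands.
- The arm moves only by the shell command python3 -m inch 'ROWS' [FORCE]. ROWS is JSON, a list that holds one entry, the list of rows, each a list of 7 numbers: the opening, from 0 (shut) to 1 (fully open), then the shift along the tool's x, y, z as a fraction of full scale, then the turn, a rotation vector about the tool's x, y, z as a fraction of full scale. A call has 1 to 20 rows; each row is the pose to reach, as a shift and turn from the pose commanded when the call began, along the tool's axes at that moment, turning the shorter way round; what a row does not reach only later rows make up. Full scale, the value 1, is 30 cm for a shift and 360 degrees for a turn. A row lasts 1/12 s, in which the tool goes at most 41.7 mm and 7.16 degrees, less where a joint would pass 70% of its speed; a pose out of reach is approached as far as the arm can. A call with a number of a shift or a turn outside -1 to 1 is refused whole. A call with a gripper value outside its range is refused whole. The fingers move at their own pace and stop on an object; FORCE is the grip in N (left out, the last holds). Time passes only in rows, so rows that repeat a pose let the fingers close. It gives the time, the measured TCP pose, the force and the opening at its end, in the units of the state.
- sensors.state(): the state, without advancing time (a new reading comes with each control period).
- eyes.snapshot(name): name is "scene" or "top" or "wrist"; returns the picture (480x640x3 uint8, red, green, blue); there is no depth.
- eyes.camera_params(name): a dict with "fx", "fy", "cx", "cy" (pixels), "R" (3x3) and "t" (3): a world point X has camera coordinates R X + t. Camera axes: x right, y down, z forward; pixel columns grow to the right and rows downward; lengths in m; the calibration is good to about 2 mm. The wrist camera is an equidistant fisheye: a pixel r from the principal point sees the ray r / f radians off the axis. A picture is of the moment at which its call begins: read the wrist's pose just before it. camera_params takes no time and is no camera call; for the wrist camera it gives the pose at the moment of the call.
- job.close_job(): hands the job in, once; it reports no verdict.
The state is a dict: "clock": time; "q": joint angles; "qd": joint speeds; "tau": joint torques, N m; "eef_pos": TCP position; "eef_rot": TCP orientation; "wrist_force": force on the tool from outside, world axes, zero at the start; "ft_torque": the same for the moment, N m; "finger_gap": finger opening in m.
Only numpy, scipy, OpenCV 4.12 (cv2) and the standard library are available. Lean on these libraries where they do the work, as an engineer would, in place of code of your own. Each camera call takes 0.05 s, during which the arm holds its last target. There are 200 camera calls.

### The job

Pick up the small metal sorting scoop by its wooden handle with the two axle nuts in it, and tip both nuts out over its open edge, from low down, into the round ceramic dish that is empty (not the one full of valve caps). Then set the emptied scoop gently down flat on the dark wooden board and let go, leaving the dish standing upright on the board.

Things in the scene. Friction and masses are not known exactly. Their poses are not given: they have to be found in the camera images.
- scoop: Aluminium scoop, 160 g, flat on the board, open edge roughly facing the robot (x within 30 deg of robot x). Pan 100 (x) by 90 mm (y), floor 3 mm; lips 22 mm high at y = +-45, 30 mm at x = +50; open edge x = -50, no lip. Pale wood handle, level, 20 x 20 mm, x = 50 to 155 mm, centre line 32 mm above underside. Origin: centre of pan underside; +x to the handle, z up. (The four-lipped tray is not used.)
- dish: The empty round white ceramic dish, 400 g, loose: rim 144 mm across (opening 134), 36 mm high, foot 100 mm, floor 5 mm. Origin: centre of underside, z up. Its twin, full of black valve caps, is on the scoop's other side; left and right vary. All stand on a dark wooden board, 22 mm thick: its top is at z = 0.022 m, from x = 0.31 to 0.92 m, y = -0.52 to 0.52 m.
- nut1: Dark steel hexagonal axle nut, about 30 g, 24 mm across flats, 28 over corners, 13 mm high, 14 mm bore. Lies flat and loose on the scoop's floor in its -y half. Origin: centre of its underside, z along the bore. Nuts start to slide when the scoop is tipped 26 to 34 degrees; 50 degrees empties it.
- nut2: The second axle nut, the same as nut1, in the scoop's +y half.
There are look-alikes about, which are no part of the job. What is shaped like the scoop but turquoise is not meant.

How it is judged:
By the outcome, as a careful person would: the job done as asked, in the order asked, and still so for the second after the job is handed in, with the robot touching nothing.
It also fails if it takes over 59 s, if anything falls off the work surface, if the arm or the gripper's body presses on something with over 40 N, if the wrist force passes 120 N, or if a joint passes its speed limit or range.

## Working session

There is one attempt and no reset: what is moved stays moved. The work goes in short steps, Python scripts to look and compute and a shell command to move; the robot and the scene stay as the last step left them, time stands still between calls to the robot, and variables do not carry over. Pictures are saved under pics/ and viewed, about 8 in all and at most 12, crops included, and the job is handed in when it is done.

```bash
mkdir -p pics; ls
python3 - <<'E'
from rig import sensors, eyes, job, robot
import cv2,numpy as np
print(sensors.state()); print([a for a in dir(robot) if a[0]!='_'], robot.nose_length)
for n in("top","scene"):
    im=eyes.snapshot(n); cv2.imwrite(f"pics/{n}0.png",im[:,:,::-1]); p=eyes.camera_params(n); print(n,p)
E
```

```text
pics
{'clock': 0.0, 'q': array([-1.25104852,  0.46840476, -0.01158179,  1.60363976,  0.00600059,
        1.07138742, -0.05628936]), 'qd': array([ 0.00014294, -0.00089485,  0.00028118,  0.00034574,  0.00024606,
       -0.00028835,  0.00215317]), 'tau': array([-1.24233753e-03, -5.32404399e+01,  2.09412578e-02, -2.51304638e+01,
        1.14281059e-02,  7.78208632e-03, -7.63154020e-06]), 'eef_pos': array([0.2305296 , 0.60715912, 0.23831373]), 'eef_rot': array([-3.13979264e+00,  1.35332251e-04,  2.77877323e+00]), 'wrist_force': array([ 0.05431867, -0.92448991, -0.24737386]), 'ft_torque': array([-0.02166809, -0.01678403, -0.01526381]), 'finger_gap': 0.08542501040536893}
['PlanningError', 'nose_length'] 0.008
top {'fx': 444.58143529123413, 'fy': 444.58143529123413, 'cx': 323.3147242197995, 'cy': 237.44394411162472, 'R': array([[-0.01873112, -0.99969   ,  0.01640241],
       [-0.99105408,  0.01639614, -0.13244993],
       [ 0.13213994, -0.01873662, -0.99105397]]), 't': array([0.02017592, 0.33031445, 0.79176593])}
scene {'fx': 506.58738682237157, 'fy': 506.58738682237157, 'cx': 320.49414626840587, 'cy': 236.75650745405434, 'R': array([[-0.27311427,  0.96193661,  0.00930375],
       [ 0.56939243,  0.16944284, -0.80441369],
       [-0.77537143, -0.21439937, -0.59399668]]), 't': array([ 0.08268145, -0.14152815,  1.50334341])}
```

View pics/top0.png

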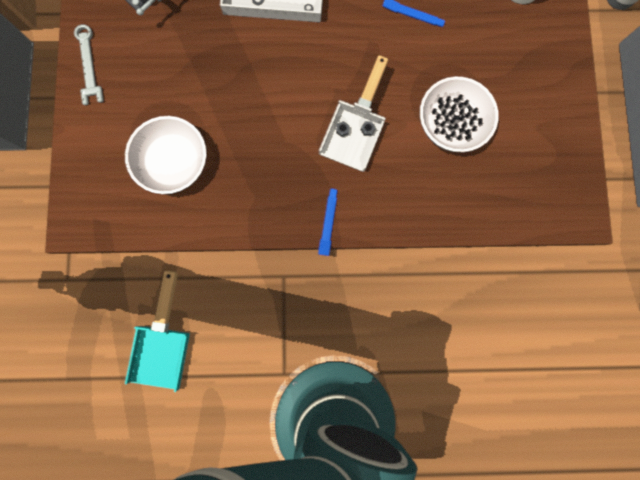

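View pics/scene0.png

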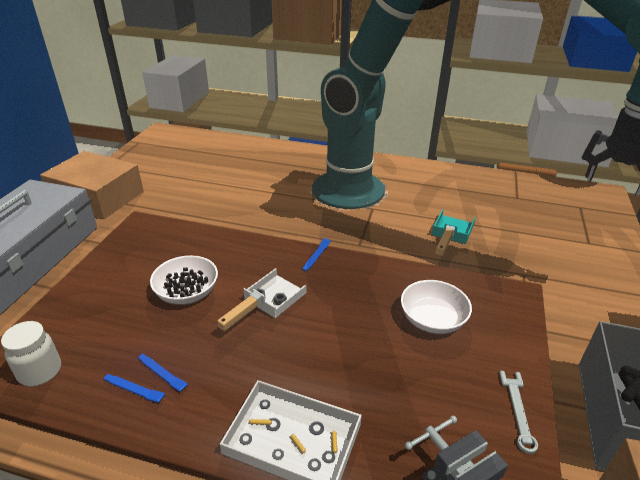

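```bash
cat > h.py <<'E'
import numpy as np, cv2
from rig import sensors, eyes
from scipy.spatial.transform import Rotation as Ro
def ray(p,uv):
    d=np.array([(uv[0]-p['cx'])/p['fx'],(uv[1]-p['cy'])/p['fy'],1.]); R=p['R']
    return -R.T@p['t'], R.T@d
def wray(p,uv):
    a=np.array([uv[0]-p['cx'],uv[1]-p['cy']]); r=np.hypot(*a); th=r/p['fx']
    d=np.array([*(a/max(r,1e-9)*np.sin(th)),np.cos(th)]); R=p['R']; return -R.T@p['t'], R.T@d
def plane(r,z): o,d=r; return o+d*(z-o[2])/d[2]
def tri(r1,r2):
    (a,d),(b,e)=r1,r2; s=np.linalg.lstsq(np.c_[d,-e],b-a,rcond=None)[0]
    x,y=a+d*s[0],b+e*s[1]; return (x+y)/2,np.linalg.norm(x-y)
def blob(m,roi):
    k=np.zeros_like(m); x0,y0,x1,y1=roi; k[y0:y1,x0:x1]=m[y0:y1,x0:x1]
    c=max(cv2.findContours(k,cv2.RETR_EXTERNAL,cv2.CHAIN_APPROX_NONE)[0],key=cv2.contourArea); return c
E
python3 - <<'E'
from h import *
P={n:eyes.camera_params(n) for n in("top","scene")}
I={n:cv2.imread(f"pics/{n}0.png") for n in P}
H={n:cv2.cvtColor(I[n],cv2.COLOR_BGR2HSV) for n in P}
wood={n:cv2.inRange(H[n],(10,60,150),(28,200,255)) for n in P}
white={n:cv2.inRange(H[n],(0,0,140),(180,50,255)) for n in P}
roi={'top':(350,50,395,112),'scene':(210,285,270,335)}
ends={}
for n in P:
    c=blob(wood[n],roi[n]); b=cv2.boxPoints(cv2.minAreaRect(c)); 
    l=sorted([( (b[i]+b[(i+1)%4])/2, np.linalg.norm(b[i]-b[(i+1)%4])) for i in range(4)],key=lambda t:t[1])[:2]
    ends[n]=sorted([q[0] for q in l],key=lambda q:q[1]); print(n,b.round(1).tolist(),ends[n],cv2.contourArea(c))
# top: first=far end; scene: far end=last
for i,j in((0,1),(1,0)):
    print('tri',tri(ray(P['top'],ends['top'][i]),ray(P['scene'],ends['scene'][j])), plane(ray(P['top'],ends['top'][i]),.064))
for n,r in(('top',(115,105,215,200)),('scene',(390,270,480,340))):
    e=cv2.fitEllipse(cv2.convexHull(blob(white[n],r))); print('dish',n,e, plane(ray(P[n],e[0]),.058))
    c=e[0]; ends['d'+n]=c
print(tri(ray(P['top'],ends['dtop']),ray(P['scene'],ends['dscene'])))
c=blob(white['top'],(310,95,395,175)); b=cv2.boxPoints(cv2.minAreaRect(c)); print('pan',b.tolist(),[plane(ray(P['top'],q),.044).round(3).tolist() for q in b])
d=cv2.inRange(H['top'],(0,0,0),(180,255,90)); 
for x in((332,120,352,138),(360,120,378,138)):
    m=cv2.moments(blob(d,x)); q=(m['m10']/m['m00'],m['m01']/m['m00']); print('nut',q,plane(ray(P['top'],q),.038))
a=cv2.resize(I['top'][45:185,300:400],None,fx=4,fy=4); bb=cv2.resize(I['top'][100:205,110:220],None,fx=3.6,fy=3.6)
o=np.zeros((560,800,3),np.uint8); o[:560,:400]=a; o[:378,400:796]=bb; cv2.imwrite('pics/crop.png',o)
E
```

```text
top [[359.8999938964844, 97.0], [378.0, 53.70000076293945], [388.5, 58.0], [370.3999938964844, 101.30000305175781]] [array([383.23077 ,  55.846138], dtype=float32), array([365.1834 ,  99.15976], dtype=float32)] 478.0
scene [[217.0, 319.70001220703125], [251.89999389648438, 293.6000061035156], [256.79998779296875, 300.1000061035156], [222.0, 326.29998779296875]] [array([254.38   , 296.84006], dtype=float32), array([219.5    , 323.00003], dtype=float32)] 299.5
tri (array([ 0.66018564, -0.10134286,  0.06360247]), np.float64(0.00012283936437208206)) [ 0.65998227 -0.10133495  0.064     ]
tri (array([ 0.57534749, -0.06426237,  0.06588159]), np.float64(0.0020056260460785762)) [ 0.57654513 -0.06547587  0.064     ]
dish top ((165.22659301757812, 154.54248046875), (77.45626068115234, 81.91070556640625), 67.34542846679688) [0.47945006 0.29391106 0.058     ]
dish scene ((435.9574279785156, 304.28411865234375), (48.02325439453125, 71.69795227050781), 103.67472839355469) [0.48392973 0.29503222 0.058     ]
(array([0.48050017, 0.29508316, 0.05481812]), np.float64(0.0001548066452920484))
pan [[317.2758483886719, 153.3103485107422], [342.5862121582031, 90.03447723388672], [388.9655456542969, 108.58619689941406], [363.6551818847656, 171.862060546875]] [[0.483, 0.023, 0.044], [0.604, -0.026, 0.044], [0.567, -0.112, 0.044], [0.447, -0.061, 0.044]]
nut (342.0744680851064, 127.53191489361703) [ 0.53364036 -0.02401896  0.038     ]
nut (367.11779448621553, 128.593984962406) [ 0.53101174 -0.0705121   0.038     ]
```

View pics/crop.png

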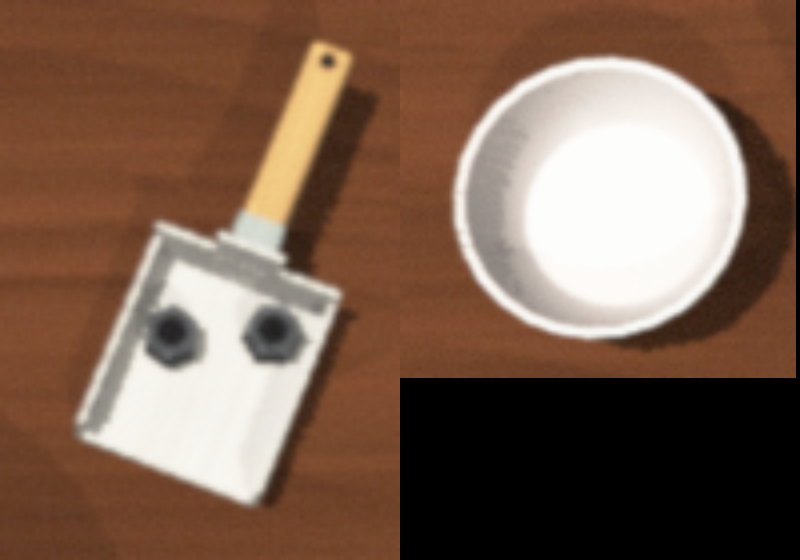

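Scoops: aluminium at (352,135) with two dark nuts and a pale handle, and turquoise at (157,355). The aluminium one is meant. Dishes: (166,155) is empty and (459,115) is full of caps, so I'll use the empty one. The crop confirms both choices. Before grasping, I'll try the tipping pose above the dish with nothing in the gripper to check the arm can reach it.

```bash
cat >> h.py <<'E'
def spose(o,yaw,tilt,xg=.080,zt=.021):
    "TCP pose for scoop pan origin o; tilt deg (open edge down)"
    Rs=Ro.from_euler('ZY',[yaw,-tilt],degrees=True); return np.array(o)+Rs.apply([xg,0,zt]), Rs*Ro.from_euler('ZX',[180,180],degrees=True)
def epose(e,yaw,tilt,xg=.080,zt=.021):
    Rs=Ro.from_euler('ZY',[yaw,-tilt],degrees=True); return np.array(e)+Rs.apply([xg+.05,0,zt]), Rs*Ro.from_euler('ZX',[180,180],degrees=True)
def rel(p,R,s=None):
    s=s or sensors.state(); R0=Ro.from_euler('xyz',s['eef_rot'])
    print((R0.inv().apply(p-s['eef_pos'])/.3).round(3).tolist(),((R0.inv()*R).as_rotvec()/(2*np.pi)).round(4).tolist(),'->',np.round(p,3))
E
python3 - <<'E'
from h import *
C=np.array([.4805,.2945,0]);yaw=31.5;u=np.array([np.cos(np.radians(yaw)),np.sin(np.radians(yaw)),0])
p,R=epose(C+.02*u+[0,0,.12],yaw,52); rel(p,R)
E
```

```text
[-1.319, -0.459, 0.011] [-0.066, -0.1341, -0.1348] -> [0.552 0.338 0.235]
```

```bash
python3 -m inch '[[[1,-0.1,-0.035,0,0,0,0],[1,-0.22,-0.08,0,0,0,0],[1,-0.34,-0.12,0,0,0,0],[1,-0.46,-0.16,0,0,0,0],[1,-0.58,-0.2,0,0,0,0],[1,-0.68,-0.24,0,0,0,0]]]'
python3 - <<'E'
from h import *
C=np.array([.4805,.2945,0]);yaw=31.5;u=np.array([np.cos(np.radians(yaw)),np.sin(np.radians(yaw)),0])
p,R=epose(C+.02*u+[0,0,.10],yaw,52); rel(p,R)
E
```

```text
clock: 0.6
eef_pos: [0.3981, 0.4657, 0.2389]
eef_rot: [-3.141, 0.001, 2.777]
wrist_force: [1.9, -0.5, -0.4]
finger_gap: 0.0856
[-0.63, -0.215, 0.079] [-0.0661, -0.1339, -0.135] -> [0.552 0.338 0.215]
```

```bash
python3 -m inch '[[[1,-0.63,-0.215,0.079,-0.066,-0.134,-0.135],[1,-0.63,-0.215,0.079,-0.066,-0.134,-0.135],[1,-0.63,-0.215,0.079,-0.066,-0.134,-0.135],[1,-0.63,-0.215,0.079,-0.066,-0.134,-0.135],[1,-0.63,-0.215,0.079,-0.066,-0.134,-0.135],[1,-0.63,-0.215,0.079,-0.066,-0.134,-0.135],[1,-0.63,-0.215,0.079,-0.066,-0.134,-0.135],[1,-0.63,-0.215,0.079,-0.066,-0.134,-0.135],[1,-0.63,-0.215,0.079,-0.066,-0.134,-0.135],[1,-0.63,-0.215,0.079,-0.066,-0.134,-0.135],[1,-0.63,-0.215,0.079,-0.066,-0.134,-0.135],[1,-0.63,-0.215,0.079,-0.066,-0.134,-0.135]]]'
python3 - <<'E'
from h import *
C=np.array([.4805,.2945,0]);yaw=31.5;u=np.array([np.cos(np.radians(yaw)),np.sin(np.radians(yaw)),0])
p,R=epose(C+.02*u+[0,0,.10],yaw,52); rel(p,R); print(sensors.state()['q'].round(3))
p,R=spose([.5175,-.04,.16],-23.2,0); rel(p,R)
E
```

```text
clock: 1.6
eef_pos: [0.5543, 0.3304, 0.2136]
eef_rot: [3.092, 0.713, -2.845]
wrist_force: [0.9, -0.8, -0.4]
finger_gap: 0.0854
[-0.003, 0.027, -0.004] [-0.0214, -0.0301, -0.0285] -> [0.552 0.338 0.215]
[-0.797  0.279  0.129  2.17   1.529  0.168 -0.268]
[0.279, -1.31, -0.162] [0.047, 0.1062, 0.1096] -> [ 0.591 -0.072  0.181]
```

```bash
python3 -m inch '[[[1,0,0.027,0,-0.021,-0.03,-0.028],[1,0,0.027,0,-0.021,-0.03,-0.028],[1,0,0.027,0,-0.021,-0.03,-0.028],[1,0,0.027,0,-0.021,-0.03,-0.028],[1,0,0.027,0,-0.021,-0.03,-0.028],[1,0,0.027,0,-0.021,-0.03,-0.028]]]'
python3 - <<'E'
from h import *
C=np.array([.4805,.2945,0]);yaw=31.5;u=np.array([np.cos(np.radians(yaw)),np.sin(np.radians(yaw)),0])
p,R=epose(C+.02*u+[0,0,.10],yaw,52); rel(p,R); print(sensors.state()['q'].round(3))
s=sensors.state();print(Ro.from_euler('xyz',s['eef_rot']).as_matrix().round(3))
E
```

```text
clock: 2.1
eef_pos: [0.5531, 0.3358, 0.2125]
eef_rot: [-3.135, 0.888, -2.613]
wrist_force: [0.9, -1.2, 0.5]
finger_gap: 0.0853
[-0.008, 0.009, -0.006] [-0.0037, -0.0031, -0.0021] -> [0.552 0.338 0.215]
[-0.356  0.326 -0.321  2.254  2.629  0.36  -1.091]
[[-0.545 -0.5    0.673]
 [-0.318  0.866  0.386]
 [-0.776 -0.004 -0.631]]
```

Tilting with the handle pointing radially runs through the wrist singularity. Keeping the scoop's present yaw of -23° over the dish should avoid it, and then the transfer is a pure translation. I'll test that.

Run:
```python
from h import *
C=np.array([.4805,.2945,0]);yaw=-23.2;u=np.array([np.cos(np.radians(yaw)),np.sin(np.radians(yaw)),0])
p,R=epose(C+.02*u+[0,0,.12],yaw,0); rel(p,R)
```

```text
[0.173, -0.398, 0.168] [0.0649, 0.131, 0.1379] -> [0.618 0.235 0.141]
```

```bash
python3 -m inch '[[[1,0.173,-0.398,0.1,0.065,0.131,0.138],[1,0.173,-0.398,0.1,0.065,0.131,0.138],[1,0.173,-0.398,0.1,0.065,0.131,0.138],[1,0.173,-0.398,0.1,0.065,0.131,0.138],[1,0.173,-0.398,0.1,0.065,0.131,0.138],[1,0.173,-0.398,0.1,0.065,0.131,0.138],[1,0.173,-0.398,0.1,0.065,0.131,0.138],[1,0.173,-0.398,0.1,0.065,0.131,0.138],[1,0.173,-0.398,0.1,0.065,0.131,0.138],[1,0.173,-0.398,0.1,0.065,0.131,0.138],[1,0.173,-0.398,0.1,0.065,0.131,0.138],[1,0.173,-0.398,0.1,0.065,0.131,0.138],[1,0.173,-0.398,0.1,0.065,0.131,0.138],[1,0.173,-0.398,0.1,0.065,0.131,0.138]]]'
python3 - <<'E'
from h import *
C=np.array([.4805,.2945,0]);yaw=-23.2;u=np.array([np.cos(np.radians(yaw)),np.sin(np.radians(yaw)),0])
for t in (0,52): p,R=epose(C+.02*u+[0,0,.11],yaw,t); rel(p,R)
print(sensors.state()['q'].round(3))
E
```

```text
clock: 3.27
eef_pos: [0.6044, 0.2267, 0.1542]
eef_rot: [3.103, 0.117, 2.839]
wrist_force: [0.8, -1.0, -0.7]
finger_gap: 0.0854
[-0.027, 0.038, 0.083] [0.0071, 0.0183, 0.0166] -> [0.618 0.235 0.131]
[0.156, 0.074, -0.254] [0.014, -0.126, 0.0121] -> [0.557 0.262 0.225]
[-0.035  0.571 -0.539  1.748  0.464  0.83   0.478]
```

```bash
python3 -m inch '[[[1,0.02,0.04,0,0.007,0.018,0.017],[1,0.02,0.04,0,0.007,0.018,0.017],[1,0.02,0.04,0,0.007,0.018,0.017],[1,0.05,0.05,-0.06,0.01,-0.01,0.015],[1,0.08,0.06,-0.12,0.01,-0.03,0.014],[1,0.1,0.065,-0.16,0.012,-0.05,0.013],[1,0.12,0.07,-0.2,0.013,-0.07,0.013],[1,0.14,0.072,-0.23,0.014,-0.09,0.012],[1,0.15,0.074,-0.245,0.014,-0.11,0.012],[1,0.156,0.074,-0.254,0.014,-0.126,0.012],[1,0.156,0.074,-0.254,0.014,-0.126,0.012],[1,0.156,0.074,-0.254,0.014,-0.126,0.012],[1,0.156,0.074,-0.254,0.014,-0.126,0.012],[1,0.156,0.074,-0.254,0.014,-0.126,0.012]]]'
python3 - <<'E'
from h import *
C=np.array([.4805,.2945,0]);yaw=-23.2;u=np.array([np.cos(np.radians(yaw)),np.sin(np.radians(yaw)),0])
for t in (0,52): p,R=epose(C+.02*u+[0,0,.11],yaw,t); rel(p,R)
print(sensors.state()['q'].round(3))
p,R=spose([.5175,-.04,.14],-23.2,0); rel(p,R)
E
```

```text
clock: 4.43
eef_pos: [0.5577, 0.2605, 0.2249]
eef_rot: [3.141, 0.913, 2.738]
wrist_force: [0.5, 0.1, 0.0]
finger_gap: 0.0856
[0.114, 0.002, 0.365] [0.0003, 0.1453, 0.0003] -> [0.618 0.235 0.131]
[0.0, 0.003, -0.003] [0.0004, 0.0008, 0.0002] -> [0.557 0.262 0.225]
[-0.693  0.409 -0.224  2.082  1.37   0.98  -0.748]
[-0.16, -0.975, 0.554] [0.0003, 0.1453, 0.0003] -> [ 0.591 -0.072  0.161]
```

Reached cleanly. Next I go above the scoop at TCP z ≈ 0.16 and look with the wrist camera.

```bash
python3 -m inch '[[[1,0,-0.06,0,0,0.01,0],[1,-0.02,-0.17,0.05,0,0.03,0],[1,-0.04,-0.29,0.12,0,0.05,0],[1,-0.06,-0.41,0.2,0,0.07,0],[1,-0.08,-0.52,0.28,0,0.09,0],[1,-0.1,-0.63,0.35,0,0.11,0],[1,-0.12,-0.74,0.42,0,0.125,0],[1,-0.14,-0.85,0.49,0,0.14,0],[1,-0.155,-0.93,0.54,0,0.145,0],[1,-0.16,-0.975,0.554,0,0.1453,0],[1,-0.16,-0.975,0.554,0,0.1453,0],[1,-0.16,-0.975,0.554,0,0.1453,0]]]'
python3 - <<'E'
from h import *
print(sensors.state()['q'].round(3)); p=eyes.camera_params('wrist'); im=eyes.snapshot('wrist')[:,:,::-1]
cv2.imwrite('pics/w1.png',im); np.savez('w1.npz',**{k:np.array(v) for k,v in p.items()})
print(p['fx'],p['cx'],p['cy'],-p['R'].T@p['t'])
for x in [(.66,-.1013,.064),(.5765,-.0655,.064)]:
    c=p['R']@np.array(x)+p['t']; th=np.arctan2(np.hypot(*c[:2]),c[2]); print(p['fx']*th*c[:2]/np.hypot(*c[:2])+[p['cx'],p['cy']])
E
```

```text
clock: 5.43
eef_pos: [0.5922, -0.0852, 0.1599]
eef_rot: [-3.139, 0.003, 2.723]
wrist_force: [-0.6, -1.7, 0.1]
finger_gap: 0.0856
[ 0.35   0.503 -0.347  1.783  0.217  0.892  1.057]
371.64829954431775 326.2362877337822 246.426866488421 [ 0.52828305 -0.05639501  0.29453831]
[344.93163026 340.78221625]
[345.40229013 215.60772761]
```

View pics/w1.png

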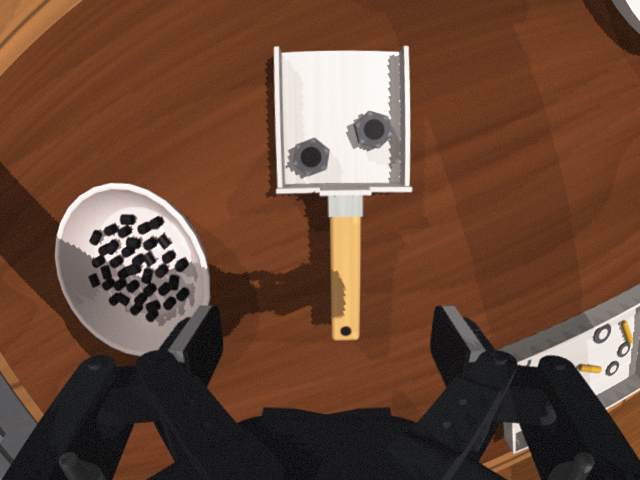

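The view matches the prediction: the handle tip is at (345,340), the wood starts at (345,216), and the nuts are at (311,156) and (373,129) in the pan. The dish of caps stays clear of the fingers. Now I descend.

Run:
```python
from h import *
p=np.load('w1.npz'); P=eyes.camera_params('top')
for a,b in(((345,339),(383.2,55.8)),((345,216),(365.2,99.2))): print(tri(wray(p,a),ray(P,b)), plane(wray(p,a),.064))
p,R=spose([.5175,-.04,.022],-23.2,0); rel(p,R); print(sensors.state()['eef_pos'])
```

```text
(array([ 0.66328987, -0.10223945,  0.05707672]), np.float64(0.0013339045346379298)) [ 0.65863491 -0.10067471  0.064     ]
(array([ 0.57687726, -0.06574951,  0.06302248]), np.float64(0.00026276912619370424)) [ 0.57663032 -0.06583405  0.064     ]
[0.016, 0.032, 0.39] [-0.0003, 0.0003, -0.0018] -> [ 0.591 -0.072  0.043]
[ 0.59151581 -0.08185806  0.159985  ]
```

```bash
python3 -m inch '[[[0.7,0,0,0.1,0,0,0],[0.7,0,0,0.15,0,0,0],[0.7,0,0,0.15,0,0,0],[0.7,0,0,0.15,0,0,0]]]'
python3 - <<'E'
from h import *
p,R=spose([.5175,-.04,.022],-23.2,0); rel(p,R); print(sensors.state()['eef_pos'])
E
```

```text
clock: 5.82
eef_pos: [0.5909, -0.0712, 0.1161]
eef_rot: [3.141, 0.0, 2.74]
wrist_force: [0.5, -1.1, -0.2]
finger_gap: 0.0597
[-0.001, -0.001, 0.244] [0.0001, 0.0001, 0.0005] -> [ 0.591 -0.072  0.043]
[ 0.59090104 -0.07123616  0.11608354]
```

```bash
python3 -m inch '[[[0.7,0,0,0.07,0,0,0],[0.7,0,0,0.14,0,0,0],[0.7,0,0,0.2,0,0,0],[0.7,0,0,0.235,0,0,0],[0.7,0,0,0.244,0,0,0],[0.7,0,0,0.244,0,0,0],[0,0,0,0.244,0,0,0],[0,0,0,0.244,0,0,0],[0,0,0,0.244,0,0,0],[0,0,0,0.244,0,0,0],[0,0,0,0.244,0,0,0],[0,0,0,0.244,0,0,0],[0,0,0,0.244,0,0,0],[0,0,0,0.244,0,0,0]]]' 100; python3 -c "
from h import *
print(sensors.state())"
```

```text
clock: 6.98
eef_pos: [0.5918, -0.0712, 0.0439]
eef_rot: [3.141, 0.002, 2.74]
wrist_force: [-1.3, 0.2, 6.4]
finger_gap: 0.0186
{'clock': 6.9833, 'q': array([ 0.29037278,  0.66176216, -0.2995233 ,  1.84112159,  0.29310144,
        0.67956274,  0.99047881]), 'qd': array([-0.00048166, -0.00133556, -0.00134421,  0.00146111, -0.00093183,
       -0.00164912,  0.00028375]), 'tau': array([-2.25116266e-01, -5.14304173e+01, -4.55223978e+00, -1.63439548e+01,
        1.15434811e-02, -3.99090350e-01, -3.88076808e-02]), 'eef_pos': array([ 0.59180017, -0.07121454,  0.04390134]), 'eef_rot': array([3.14106122e+00, 2.21157173e-03, 2.74003055e+00]), 'wrist_force': array([-1.31753626,  0.22047218,  6.36656662]), 'ft_torque': array([0.01292931, 0.38562869, 0.05505785]), 'finger_gap': 0.018577724644412055}
```

```bash
python3 -m inch '[[[0,0,0,-0.02,0,0,0],[0,0,0,-0.05,0,0,0],[0,0,0,-0.09,0,0,0],[0,0,0,-0.14,0,0,0],[0,0,0,-0.19,0,0,0],[0,0,0,-0.24,0,0,0],[0,0,0,-0.28,0,0,0],[0,0,0,-0.3,0,0,0],[0,0,0,-0.3,0,0,0],[0,0,0,-0.3,0,0,0],[0,0,0,-0.3,0,0,0]]]'
python3 - <<'E'
from h import *
im=eyes.snapshot('wrist')[:,:,::-1]; s=eyes.snapshot('scene')[:,:,::-1]
cv2.imwrite('pics/lift.png',np.hstack([cv2.resize(im,(400,300)),cv2.resize(s[200:380,160:400],(400,300))]))
print(sensors.state()['eef_pos'],sensors.state()['finger_gap'],sensors.state()['wrist_force'])
C=np.array([.4805,.2945,0]);yaw=-23;u=np.array([np.cos(np.radians(yaw)),np.sin(np.radians(yaw)),0])
for z,t in ((.10,0),(.072,0)): p,R=epose(C+.02*u+[0,0,z],yaw,t); rel(p,R)
E
```

```text
clock: 7.9
eef_pos: [0.5903, -0.0711, 0.1319]
eef_rot: [-3.141, -0.001, 2.74]
wrist_force: [0.5, -0.0, -2.4]
finger_gap: 0.018
[ 0.59033832 -0.07102082  0.13163545] 0.018514101823696415 [ 0.15172341 -0.43393718 -2.48682055]
[0.313, 0.978, 0.036] [-0.0, -0.0002, -0.0] -> [0.619 0.236 0.121]
[0.313, 0.979, 0.129] [-0.0, -0.0002, -0.0] -> [0.619 0.236 0.093]
```

View pics/lift.png

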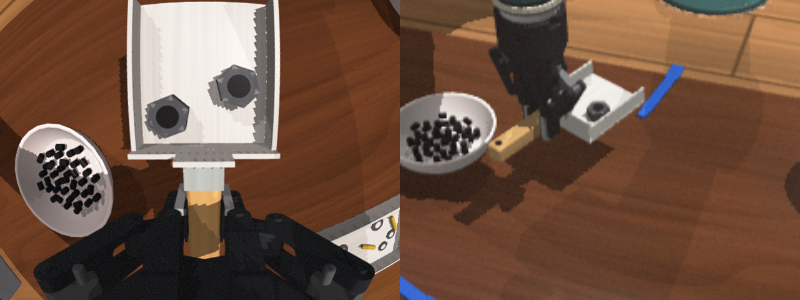

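```bash
python3 -m inch '[[[0,0.005,0.02,0,0,0,0],[0,0.02,0.06,0,0,0,0],[0,0.04,0.12,0,0,0,0],[0,0.06,0.19,0,0,0,0],[0,0.085,0.27,0,0,0,0],[0,0.11,0.35,0,0,0,0],[0,0.14,0.43,0,0,0,0],[0,0.165,0.51,0,0,0,0],[0,0.19,0.59,0,0,0,0],[0,0.215,0.67,0,0,0,0],[0,0.24,0.75,0,0,0,0],[0,0.265,0.82,0,0,0,0],[0,0.285,0.88,0,0,0,0],[0,0.3,0.93,0,0,0,0],[0,0.308,0.96,0,0,0,0],[0,0.313,0.978,0,0,0,0],[0,0.313,0.978,0,0,0,0],[0,0.313,0.978,0,0,0,0],[0,0.313,0.978,0,0,0,0],[0,0.313,0.978,0,0,0,0]]]'
python3 - <<'E'
from h import *
p=eyes.camera_params('wrist'); im=eyes.snapshot('wrist')[:,:,::-1]; cv2.imwrite('pics/w2.png',im)
s=sensors.state(); print(s['eef_pos'],s['q'].round(2))
o=s['eef_pos']; R=Ro.from_euler('xyz',s['eef_rot'])*Ro.from_euler('ZX',[180,180],degrees=True).inv()
for x in [(-.05,-.045,.022),(-.05,.045,.022),(.05,-.045,.03),(.05,.045,.03)]:
    c=p['R']@(o+R.apply(np.array(x)-[.08,0,.021]))+p['t']; th=np.arctan2(np.hypot(*c[:2]),c[2]); print((p['fx']*th*c[:2]/np.hypot(*c[:2])+[p['cx'],p['cy']]).round(1))
C=np.array([.4805,.2945,0]);yaw=-23;u=np.array([np.cos(np.radians(yaw)),np.sin(np.radians(yaw)),0])
p,R=epose(C+.02*u+[0,0,.072],yaw,0); rel(p,R)
E
```

```text
clock: 9.67
eef_pos: [0.6195, 0.234, 0.1326]
eef_rot: [-3.141, 0.001, 2.738]
wrist_force: [-0.7, 0.3, -2.3]
finger_gap: 0.0187
[0.61952219 0.2342421  0.13270513] [-0.16  0.64 -0.36  1.63  0.27  0.92  0.55]
[207.   -8.5]
[447.3  -8.4]
[205.  253.9]
[449.4 253.9]
[0.005, 0.004, 0.132] [-0.0001, 0.0001, -0.0003] -> [0.619 0.236 0.093]
```

View pics/w2.png

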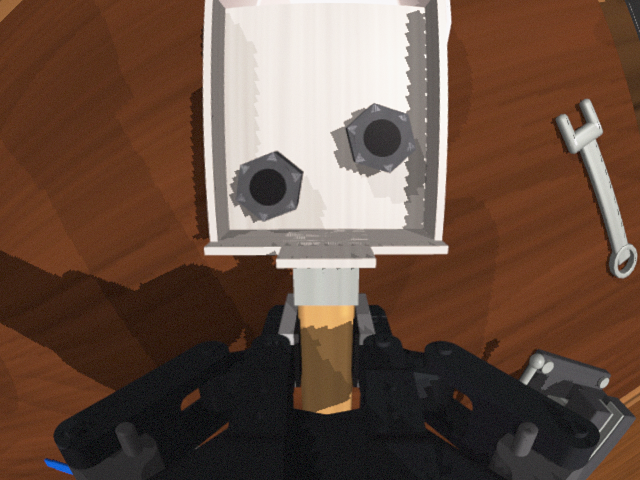

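Run:
```python
from h import *
t=eyes.snapshot('top')[:,:,::-1]; s=eyes.snapshot('scene')[:,:,::-1]
cv2.imwrite('pics/pre.png',np.hstack([cv2.resize(t[60:260,90:350],(400,308)),cv2.resize(s[180:380,330:590],(400,308))]))
```

```text
(no output)
```

View pics/pre.png

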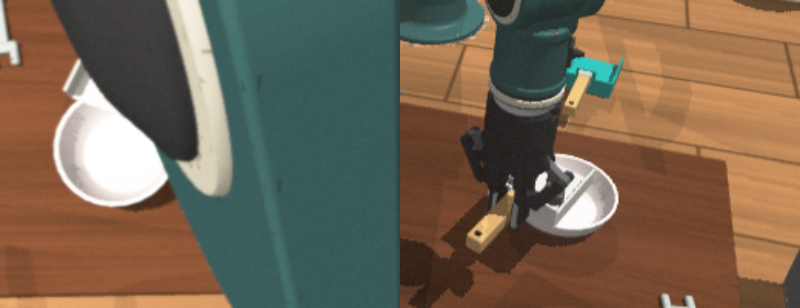

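```bash
python3 -m inch '[[[0,0.005,0.004,0.02,0,0,0],[0,0.005,0.004,0.05,0,0,0],[0,0.005,0.004,0.09,0,0,0],[0,0.005,0.004,0.125,0,0,0],[0,0.005,0.004,0.143,0,0,0],[0,0.005,0.004,0.143,0,0,0],[0,0.005,0.004,0.143,0,0,0],[0,0.005,0.004,0.143,0,0,0]]]'
python3 - <<'E'
from h import *
for t in (4,8,12,16,20,23,26,28,30,32,34,36,38,40,42,44,46,48,50,52):
    a=np.radians(t);c,s=np.cos(a),np.sin(a); print(t,round((.13-.13*c+.021*s)/.3,3),round(-(.13*s+.021*c-.021)/.3,3),round(-t/360,4))
E
```

```text
clock: 10.48
eef_pos: [0.6186, 0.2376, 0.0899]
eef_rot: [3.141, 0.001, 2.74]
wrist_force: [-0.7, 0.3, -1.3]
finger_gap: 0.0182
4 0.006 -0.03 -0.0111
8 0.014 -0.06 -0.0222
12 0.024 -0.089 -0.0333
16 0.036 -0.117 -0.0444
20 0.05 -0.144 -0.0556
23 0.062 -0.164 -0.0639
26 0.075 -0.183 -0.0722
28 0.084 -0.195 -0.0778
30 0.093 -0.207 -0.0833
32 0.103 -0.219 -0.0889
34 0.113 -0.23 -0.0944
36 0.124 -0.241 -0.1
38 0.135 -0.252 -0.1056
40 0.146 -0.262 -0.1111
42 0.158 -0.272 -0.1167
44 0.17 -0.281 -0.1222
46 0.183 -0.29 -0.1278
48 0.195 -0.299 -0.1333
50 0.208 -0.307 -0.1389
52 0.222 -0.315 -0.1444
```

```bash
python3 -m inch '[[[0,0.006,0,-0.03,0,-0.0111,0],[0,0.014,0,-0.06,0,-0.0222,0],[0,0.024,0,-0.089,0,-0.0333,0],[0,0.036,0,-0.117,0,-0.0444,0],[0,0.05,0,-0.144,0,-0.0556,0],[0,0.062,0,-0.164,0,-0.0639,0],[0,0.075,0,-0.183,0,-0.0722,0],[0,0.084,0,-0.195,0,-0.0778,0],[0,0.093,0,-0.207,0,-0.0833,0],[0,0.103,0,-0.219,0,-0.0889,0],[0,0.113,0,-0.23,0,-0.0944,0],[0,0.124,0,-0.241,0,-0.1,0],[0,0.135,0,-0.252,0,-0.1056,0],[0,0.146,0,-0.262,0,-0.1111,0],[0,0.158,0,-0.272,0,-0.1167,0],[0,0.17,0,-0.281,0,-0.1222,0],[0,0.183,0,-0.29,0,-0.1278,0],[0,0.195,0,-0.299,0,-0.1333,0],[0,0.208,0,-0.307,0,-0.1389,0],[0,0.222,0,-0.315,0,-0.1444,0]]]'
python3 -m inch '[[[0,0,0,0,0,0,0],[0,0,0,0,0,0,0],[0,0,0,0,0,0,0],[0,0,0,0,0,0,0],[0,0,0,0,0,0,0],[0,0,0,0,0,0,0]]]'
python3 - <<'E'
from h import *
w=eyes.snapshot('wrist')[:,:,::-1]; s=eyes.snapshot('scene')[:,:,::-1]; t=eyes.snapshot('top')[:,:,::-1]
cv2.imwrite('pics/tip.png',np.vstack([np.hstack([cv2.resize(w,(400,300)),cv2.resize(s[180:380,330:590],(400,300))]),np.hstack([cv2.resize(t[60:260,90:350],(400,300)),np.zeros((300,400,3),np.uint8)])]))
E
```

```text
clock: 12.15
eef_pos: [0.5569, 0.2646, 0.1853]
eef_rot: [3.136, 0.909, 2.737]
wrist_force: [-0.8, 0.0, -1.4]
finger_gap: 0.0182
clock: 12.65
eef_pos: [0.5574, 0.263, 0.1845]
eef_rot: [3.14, 0.908, 2.738]
wrist_force: [1.3, 0.4, 0.1]
finger_gap: 0.0185
```

View pics/tip.png

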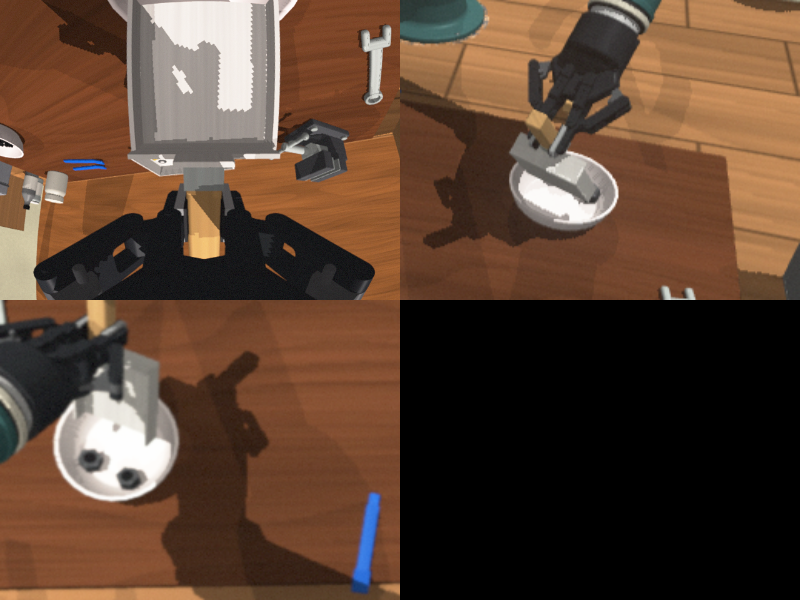

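Both nuts are lying in the dish, at crop positions (92,460) and (130,477), and the pan is empty. I'll raise, level out and go back.

Run:
```python
from h import *
s=sensors.state(); R0=Ro.from_euler('xyz',s['eef_rot'])
rel(s['eef_pos']+[0,0,.04],R0)
p,R=spose([.5175,-.04,.11],-23,0); print(np.round((R0.inv()).apply(p-s['eef_pos'])/.3,3)); rel(p,R)
p2,R=spose([.5,.1,.14],-23,0);rel(p2,R)
```

```text
[-0.105, 0.0, -0.082] [0.0, 0.0, 0.0] -> [0.557 0.263 0.224]
[-0.193 -0.982  0.535]
[-0.193, -0.982, 0.535] [0.0, 0.1445, -0.0001] -> [ 0.591 -0.071  0.131]
[-0.126, -0.575, 0.287] [0.0, 0.1445, -0.0001] -> [0.574 0.069 0.161]
```

```bash
python3 -m inch '[[[0,-0.04,0,-0.03,0,0,0],[0,-0.105,0,-0.082,0,0,0],[0,-0.105,-0.03,-0.08,0,0.01,0],[0,-0.106,-0.09,-0.03,0,0.025,0],[0,-0.108,-0.16,0.02,0,0.04,0],[0,-0.11,-0.24,0.07,0,0.055,0],[0,-0.113,-0.32,0.12,0,0.07,0],[0,-0.116,-0.4,0.17,0,0.085,0],[0,-0.12,-0.48,0.23,0,0.1,0],[0,-0.126,-0.575,0.287,0,0.115,0],[0,-0.14,-0.66,0.34,0,0.13,0],[0,-0.155,-0.75,0.39,0,0.14,0],[0,-0.17,-0.84,0.45,0,0.1445,0],[0,-0.18,-0.91,0.5,0,0.1445,0],[0,-0.19,-0.96,0.53,0,0.1445,0],[0,-0.193,-0.982,0.535,0,0.1445,0],[0,-0.193,-0.982,0.535,0,0.1445,0],[0,-0.193,-0.982,0.535,0,0.1445,0],[0,-0.193,-0.982,0.535,0,0.1445,0],[0,-0.193,-0.982,0.535,0,0.1445,0]]]'
python3 - <<'E'
from h import *
p,R=spose([.5175,-.04,.022],-23,0); rel(p,R)
E
```

```text
clock: 14.47
eef_pos: [0.5913, -0.0685, 0.1316]
eef_rot: [3.14, 0.0, 2.744]
wrist_force: [-0.3, 0.1, -1.4]
finger_gap: 0.0184
[-0.003, -0.009, 0.295] [0.0002, 0.0, 0.0006] -> [ 0.591 -0.071  0.043]
```

```bash
python3 -m inch '[[[0,0,0,0.03,0,0,0],[0,0,0,0.08,0,0,0],[0,0,0,0.13,0,0,0],[0,0,0,0.18,0,0,0],[0,0,0,0.22,0,0,0],[0,0,0,0.25,0,0,0],[0,0,0,0.265,0,0,0],[0,0,0,0.275,0,0,0],[0,0,0,0.28,0,0,0],[0,0,0,0.282,0,0,0],[0,0,0,0.284,0,0,0],[0,0,0,0.284,0,0,0],[0,0,0,0.284,0,0,0]]]'
python3 -m inch '[[[0,0,0,0.002,0,0,0],[0,0,0,0.004,0,0,0],[0,0,0,0.006,0,0,0],[0,0,0,0.006,0,0,0],[0,0,0,0.006,0,0,0]]]'
```

```text
clock: 15.55
eef_pos: [0.5914, -0.0712, 0.0463]
eef_rot: [3.141, 0.001, 2.74]
wrist_force: [-0.0, 0.7, -1.5]
finger_gap: 0.0186
clock: 15.97
eef_pos: [0.5911, -0.0711, 0.044]
eef_rot: [3.141, -0.0, 2.74]
wrist_force: [0.6, 0.8, -1.4]
finger_gap: 0.0188
```

```bash
python3 -m inch '[[[0,0,0,0.001,0,0,0],[0,0,0,0.002,0,0,0],[0,0,0,0.003,0,0,0],[0,0,0,0.003,0,0,0],[0,0,0,0.003,0,0,0]]]'
python3 -m inch '[[[0,0,0,0.001,0,0,0],[0,0,0,0.002,0,0,0],[0,0,0,0.003,0,0,0],[0,0,0,0.003,0,0,0],[0,0,0,0.003,0,0,0]]]'
```

```text
clock: 16.38
eef_pos: [0.5913, -0.0712, 0.0438]
eef_rot: [3.141, 0.0, 2.74]
wrist_force: [-2.2, 0.1, 5.1]
finger_gap: 0.0183
clock: 16.8
eef_pos: [0.5914, -0.0712, 0.0437]
eef_rot: [3.141, 0.0, 2.74]
wrist_force: [-3.2, -0.0, 11.5]
finger_gap: 0.0183
```

```bash
python3 -m inch '[[[0,0,0,-0.003,0,0,0],[0,0,0,-0.003,0,0,0],[0.35,0,0,-0.003,0,0,0],[0.5,0,0,-0.003,0,0,0],[0.7,0,0,-0.003,0,0,0],[0.7,0,0,-0.003,0,0,0],[0.7,0,0,-0.003,0,0,0],[0.7,0,0,-0.003,0,0,0],[0.7,0,0,-0.03,0,0,0],[0.7,0,0,-0.08,0,0,0],[0.7,0,0,-0.16,0,0,0],[0.7,0,0,-0.26,0,0,0],[0.7,0,0,-0.38,0,0,0],[0.7,0,0,-0.5,0,0,0],[0.7,0,0,-0.6,0,0,0],[0.7,0,0,-0.6,0,0,0],[0.7,0,0,-0.6,0,0,0],[0.7,0,0,-0.6,0,0,0]]]'
python3 - <<'E'
from h import *
w=eyes.snapshot('wrist')[:,:,::-1]; s=eyes.snapshot('scene')[:,:,::-1]; t=eyes.snapshot('top')[:,:,::-1]
P=eyes.camera_params('top')
H=cv2.cvtColor(t,cv2.COLOR_BGR2HSV); e=cv2.fitEllipse(cv2.convexHull(blob(cv2.inRange(H,(0,0,140),(180,50,255)),(115,105,215,200)))); print(e,plane(ray(P,e[0]),.058))
cv2.imwrite('pics/end.png',np.vstack([np.hstack([cv2.resize(w,(400,300)),cv2.resize(s[200:380,150:490],(400,300))]),np.hstack([cv2.resize(t[40:260,90:420],(400,300)),np.zeros((300,400,3),np.uint8)])]))
E
```

```text
clock: 18.3
eef_pos: [0.5906, -0.0711, 0.2222]
eef_rot: [3.141, -0.0, 2.74]
wrist_force: [-0.7, 0.3, -1.1]
finger_gap: 0.0601
((165.24496459960938, 154.52500915527344), (77.49639892578125, 81.88742065429688), 67.58626556396484) [0.47948185 0.29387943 0.058     ]
```

View pics/end.png

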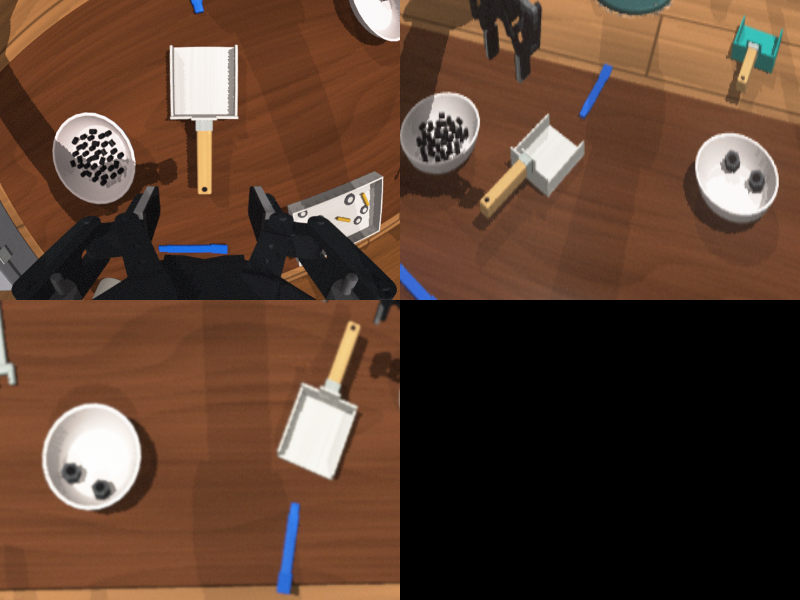

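The scoop is empty and flat on the board, both nuts are in the upright dish, and the gripper is clear. Handing in.

```bash
python3 -c "
from rig import job; print(job.close_job())"
```

```text
the job is handed in; nothing more can be done
None
```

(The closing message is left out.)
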